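# Lay the brass bar in the V-blocks for marking out

## Robot

A 6-joint arm with a two-finger parallel gripper is mounted at the origin on the work surface. World frame = base frame: x ahead of the robot, y to its left, z up, the work surface at z = 0. Lengths are in m, angles in rad, forces in N, time in s.
With the tool pointing down it reaches from about 0.3 to 0.825 m from the base axis. Payload 5.4 kg.
Tool frame: the origin (TCP) lies at the very end of the fingers, on their centre line; the grasp point (between the pads) lies 19 mm behind it; z points along the fingers, y is the line along which they close (so a half turn about z gives the same grasp; the last joint's range is limited). The gripper opens to 92 mm and grips with 3 to 60 N. Pads are 20 mm wide; open, the fingers measure 128 mm over their backs; the gripper's body (75 mm by 189 mm) begins 69 mm behind the grasp point.
Start: joints at [-1.548, 0.158, 1.597, -0, 1.386, -0.21], TCP at [0.133, -0.559, 0.175] pointing down, gripper open.
Joint ranges: [-2.91, 2.91], [-0.94, 2.29], [0.18, 2.7], [-1.29, 4.43], [0.17, 2.64], [-3, 3]. Speed limits (rad/s): [2.57, 2.57, 3.14, 3.14, 3.14, 3.14].

## Interface

Orientations are given as a unit quaternion [w, x, y, z].
In Python, from cell import readout, vision, order gives the robot as it stands. The module is installed in compiled form; this text tells all that it offers.
- The arm moves only by the tool drive_tool, never from a script. Its argument "increments" is text: rows parted by semicolons, each of 6 numbers parted by spaces: the shift along the tool's x, y, z in m, then the turn, a rotation vector about the tool's x, y, z in degrees. A call has 1 to 8 rows; each row shifts and turns the commanded pose from where the row before left it, along the tool's axes as they then stand; what a row does not reach is not made up. A row lasts 1/8 s, in which the tool goes at most 62.5 mm and 10.7 degrees, less where a joint would pass 70% of its speed; a pose out of reach is approached as far as the arm can. A call with a gripper value outside its range is refused whole. "jaw" is the opening, from 0 (shut) to 1 (fully open), set as the call begins (left out, the last holds). The fingers move at their own pace and stop on an object; the grip force is fixed at half the most. Time passes only in rows, so rows that do not move let the fingers close. It gives the time, the measured TCP pose, the force, the opening and the grip force at its end, in the units of the state.
- readout.sense(): the state, without advancing time (a new reading comes with each control period).
- vision.snapshot(name): name is "side" or "top" or "wrist"; returns a dict with "img" (420x560x3 uint8, blue, green, red), "mtx" (3x3 intrinsics, pixels), "R" (3x3) and "t" (3): a world point X has camera coordinates R X + t. Camera axes: x right, y down, z forward; pixel columns grow to the right and rows downward; lengths in m; the calibration is good to about 2 mm. A picture is of the moment at which its call begins. There is no depth.
- order.job_done(): hands the job in; it is judged then, once.
The state is a dict: "time": time; "qpos": joint angles; "dq": joint speeds; "joint_torque": joint torques, N m; "position": TCP position; "tcp_rot": TCP orientation; "contact_force": force on the tool from outside, world axes, zero at the start; "wrist_torque": the same for the moment, N m; "width": finger opening in m; "grasp_force": force on a finger pad.
Only numpy, scipy, OpenCV 4.12 (cv2) and the standard library are available. Lean on these libraries where they do the work, as an engineer would, in place of code of your own. Each camera call takes 0.05 s, during which the arm holds its last target. There are 200 camera calls.

## Task

Take the brass bar out of the blue stock tray under the wire rack and set it down in the pair of V-blocks on the surface plate, lying in both vees and reaching across both blocks, then let go. Lower it into the vees in the grip rather than dropping it. Leave the other two bars in the tray, do not knock the rack, and do not disturb the try square lying on the plate.

Things in the scene. Friction and masses are not known exactly. Their poses are not given: they have to be found in the camera images.
- brass_bar: the brass (yellow) solid round bar to be moved, diameter 24, 180 long, 0.6 to 0.8 kg; origin at its centre, on its axis; its x axis runs along the bar (either end is the same; it can roll, so its y and z axes mean nothing). It starts lying level in one of the three lanes of the tray, roughly along the lane, free to roll
- alu_bar: aluminium (pale grey) round bar, same size and axes, in another lane of the tray; stays in the tray
- black_bar: black steel round bar, same size and axes, in the remaining lane of the tray; stays in the tray
- tray: blue sheet-metal stock tray, open on top, fixed, 220 (x) by 330 (y); walls 40 high, 4 thick, floor 4 thick; origin at the centre of its underside, on the desk. Two dividers along x at y = -54 and +54, 28 high, 3 thick, make three lanes along x, about 105 wide, centred at y = -108, 0, +108. Its +x axis points to the robot's left, its front (-x side) to the robot's right
- rack: dark wire rack fixed over the tray: axes as the tray's, origin on the desk under its middle (tray up to 8 off in y). Its wire shelf covers x -70 to +130, y -190 to +190, underside 294 up: it roofs all but the tray's front 40, so the way in is slantwise from the open front (-x). Two rear posts (radius 9) at x +115, y -185 and +185; flat feet 22 wide, 12 high, from them to x -120; jars on top to 382
- plate: cast-iron surface plate fixed on the desk, 240 (x) by 180 (y), 50 high, with a dark grey top; origin at the centre of its underside
- vees: pair of equal magnetic V-blocks with red switches, held fast on the top of the surface plate; origin on the plate's top midway between them, x along the vees. Each block is 32 long (x), 54 wide (y), 46 high, centred at x = -56 and +56: the open gap between them is 80 long. The vees are 90 degrees, open upward, 38 wide at the top, their bottoms 27 above the plate's top
- vee_mid (a point): the point midway between the V-blocks where the centre of the bar's axis lies when the bar rests centred in both vees: 44 above the plate's top; axes as those of vees
- square: small try square lying flat on the surface plate beside the V-blocks (their -y side), an L of 79 by 48, up to 14 thick, 0.14 kg; loose; origin on the plate near its middle
Mind the look-alikes: they are no part of the job. Of the things shaped like the brass_bar, the brass one is meant.

How it is judged:
By the outcome, as a careful person would: the job done as asked, in the order asked, and still so for the second after the job is handed in, with the robot touching nothing.
It also fails if it takes over 58 s, if anything falls off the work surface, if the arm or the gripper's body presses on something with over 40 N, if the wrist force passes 120 N, or if a joint passes its speed limit or range.

## Working session

There is one attempt and no reset: what is moved stays moved. The work goes in short steps, Python scripts to look and compute and a tool call to move; the robot and the scene stay as the last step left them, time stands still between calls to the robot, and variables do not carry over. Pictures are saved under pics/ and viewed, at most 10 in all, crops included, and the job is handed in when it is done.

Besides the shell and the picture viewer there is one more tool, called after "Request:" as a command line: name --argument value ..., lists and objects as JSON in quotes. drive_tool: Moves the arm, as the interface text tells. Its arguments: {"type":"object","properties":{"increments":{"type":"string"},"jaw":{"type":"number"}},"required":["increments"]}

```bash
mkdir -p pics; python3 - <<'E'
from cell import readout,vision
import cv2,pickle
print(readout.sense())
d={}
for n in("side","top","wrist"):
    s=vision.snapshot(n);d[n]=s;cv2.imwrite(f"pics/{n}0.png",s["img"]);print(n,s["mtx"].tolist(),s["R"].round(4).tolist(),s["t"].round(4).tolist(), (-s["R"].T@s["t"]).round(3))
pickle.dump(d,open("v0.pkl","wb"))
E
```

```text
{'time': 0.0, 'qpos': array([-1.54811937e+00,  1.59024358e-01,  1.59823276e+00, -5.18841625e-06,
        1.38620548e+00, -2.10095113e-01]), 'dq': array([ 4.10956350e-06, -1.46093196e-03,  7.65801062e-04, -1.17555982e-03,
       -4.74757765e-04,  2.07942937e-04]), 'joint_torque': array([ 3.60234417e-04, -3.85563290e+01, -3.22112918e+01,  7.02290400e-02,
        3.76728515e-02, -1.27901239e-04]), 'position': array([ 0.13260255, -0.55877821,  0.17363261]), 'tcp_rot': array([-9.31107628e-04,  9.93234297e-01,  1.16123884e-01,  8.49486119e-05]), 'contact_force': array([ 0.56160773,  0.01081431, -0.06356953]), 'wrist_torque': array([ 0.02333182, -0.06341878, -0.0380517 ]), 'grasp_force': 0.0, 'width': 0.09153992370761196}
side [[520.6102303205187, 0.0, 282.8040509282284], [0.0, 520.6102303205187, 209.20775987150085], [0.0, 0.0, 1.0]] [[-0.9774, -0.2109, -0.0157], [-0.1163, 0.598, -0.793], [0.1766, -0.7732, -0.609]] [0.5293, 0.1139, 1.2444] [0.311 1.006 0.856]
top [[506.0230646007992, 0.0, 276.9663058140737], [0.0, 506.0230646007992, 219.9469551913336], [0.0, 0.0, 1.0]] [[-0.0097, -0.9997, -0.0242], [-0.9962, 0.0117, -0.0863], [0.0865, 0.0233, -0.996]] [0.092, 0.5491, 1.2433] [0.44  0.057 1.288]
wrist [[334.42980010898475, 0.0, 279.62818571470535], [0.0, 334.42980010898475, 211.5150841107375], [0.0, 0.0, 1.0]] [[0.2304, -0.9731, -0.0023], [-0.9369, -0.2225, 0.2698], [-0.2631, -0.06, -0.9629]] [-0.5736, -0.0297, 0.391] [ 0.207 -0.541  0.383]
```

View pics/top0.png

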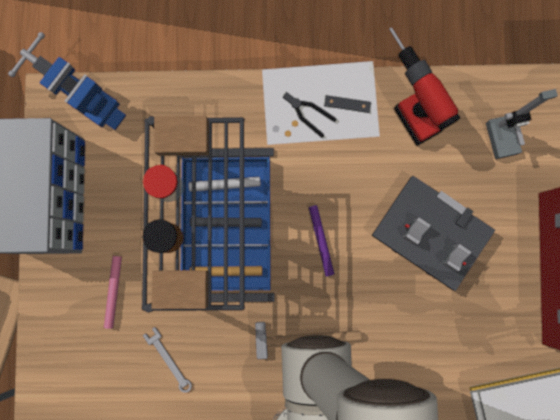

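View pics/side0.png

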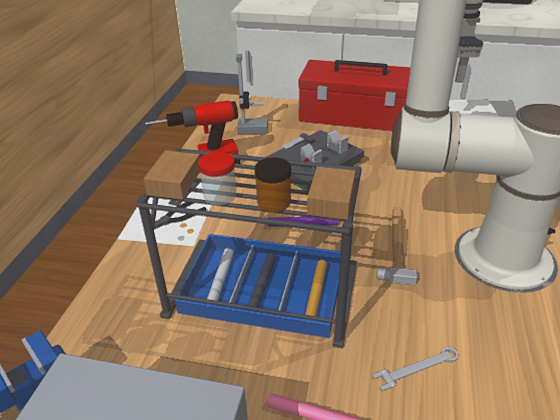

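The top view shows the tray at about (181–271, 158–295), with the brass bar in the lane nearest the robot (≈(195–262, 271)). The V-blocks are at (418,232) and (458,258), and the square is near (455,208). The side view shows the brass bar from (322,263) to (312,315) under the rack. I'll zoom in on these.

```bash
python3 - <<'E'
import pickle,cv2,numpy as np
d=pickle.load(open("v0.pkl","rb"))
t=d["top"]["img"];s=d["side"]["img"]
f=lambda im,x,y,w,h,k:cv2.resize(im[y:y+h,x:x+w],None,fx=k,fy=k,interpolation=cv2.INTER_CUBIC)
a=np.hstack([f(t,365,170,133,125,3),f(t,140,230,133,125,3)])
b=np.hstack([f(s,255,120,133,75,3),f(s,255,250,133,75,3)])
cv2.imwrite("pics/z.png",np.vstack([a,b]))
for n,im in(("top",t),("side",s)):
    h=cv2.cvtColor(im,cv2.COLOR_BGR2HSV)
    m=cv2.inRange(h,(10,150,90),(26,255,255))
    if n=="top": m[:262]=0;m[282:]=0;m[:,:183]=0;m[:,275:]=0
    else: m[:255]=0;m[325:]=0;m[:,:300]=0;m[:,335:]=0
    c=np.argwhere(m)[:,::-1].astype(np.float32);r=cv2.minAreaRect(c);print(n,len(c),r,cv2.boxPoints(r).round(1).tolist())
E
```

```text
top 0 ((0.0, 0.0), (0.0, 0.0), 0.0) [[0.0, 0.0], [0.0, 0.0], [0.0, 0.0], [0.0, 0.0]]
side 520 ((316.19757080078125, 287.5780334472656), (9.847868919372559, 55.94427490234375), 12.094757080078125) [[305.5, 313.8999938964844], [317.20001220703125, 259.20001220703125], [326.8999938964844, 261.29998779296875], [315.20001220703125, 316.0]]
```

View pics/z.png

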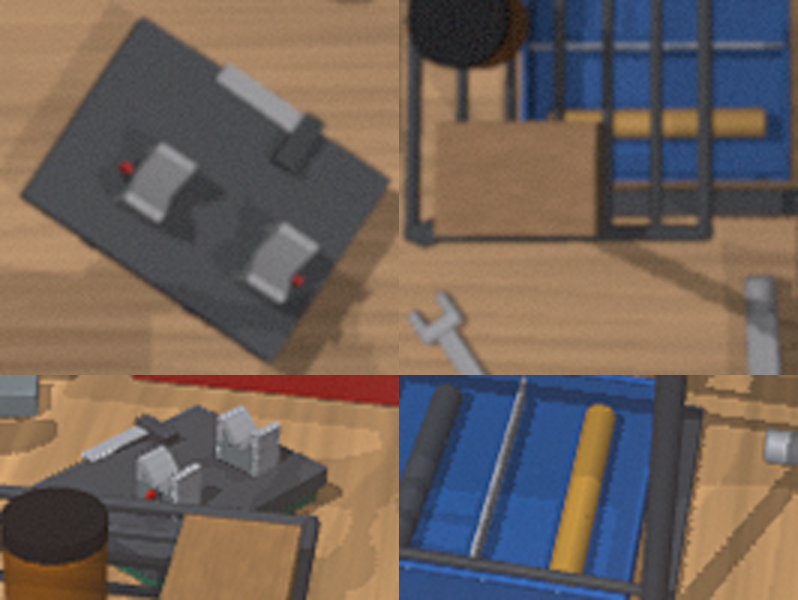

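The crop shows the plate corners and both V-block tops clearly. The square lies at the plate's far edge, and the brass bar is seen from (192,268) to (262,271) in the top view. Next I'll compute the poses.

```bash
cat >h.py <<'E'
import numpy as np,cv2
def ray(s,p,z):
    c=-s["R"].T@s["t"]; d=s["R"].T@np.linalg.inv(s["mtx"])@np.array([p[0],p[1],1.]); return c+d*(z-c[2])/d[2]
def proj(s,X):
    c=s["R"]@np.asarray(X)+s["t"]; p=s["mtx"]@c; return p[:2]/p[2]
E
python3 - <<'E'
import pickle
from h import *
np.set_printoptions(precision=4,suppress=True)
d=pickle.load(open("v0.pkl","rb"));T=d["top"];S=d["side"]
hsv=cv2.cvtColor(T["img"],cv2.COLOR_BGR2HSV)
print("hsv bar",hsv[271,235:262:6].tolist())
m=cv2.inRange(hsv,(10,120,90),(28,255,255));m[:264]=0;m[280:]=0;m[:,:208]=0;m[:,266:]=0
ys,xs=np.nonzero(m);print(len(xs))
mid=np.array([[x,ys[xs==x].mean(),(xs==x).sum()] for x in np.unique(xs)]);print(mid[::5])
print("top end",ray(T,(262.3,271),.016))
for p in((192.7,268.5),(235,270.5)):print(ray(T,p,.016))
for p in((321.8,262),(312,308)):print("side",ray(S,p,.016))
pl=np.array([(142,17),(388,182),(272,362),(22,195)])/3+[365,170]
P=np.array([ray(T,p,.05) for p in pl]);print("plate",P,P.mean(0))
L=[np.array(q)/3+[365,170] for q in([(163,143),(196,158),(158,222),(125,203)],[(286,223),(319,242),(282,302),(248,285)])]
B=[np.array([ray(T,p,.096) for p in q]) for q in L];print(B);c=[b.mean(0) for b in B];v=c[1]-c[0]
print("vees",c,np.linalg.norm(v),np.degrees(np.arctan2(v[1],v[0])),(c[0]+c[1])/2)
g=cv2.inRange(hsv,(0,0,110),(180,60,255));g[:200]=0;g[275:]=0;g[:,:395]=0;g[:,475:]=0
n,l,st,ce=cv2.connectedComponentsWithStats(g)
for i in range(1,n):
    if st[i,4]>40:print(st[i],ce[i],ray(T,ce[i],.09))
ty=np.array([ray(T,p,.04) for p in((271,158),(271,291))]);print("tray front rim",ty)
b=cv2.inRange(cv2.cvtColor(T["img"],cv2.COLOR_BGR2HSV),(100,150,40),(125,255,255));b[:,:178]=0;b[:,280:]=0;b[:150]=0;b[300:]=0
ys,xs=np.nonzero(b);print("blue",xs.max(),xs.min(),ys.min(),ys.max(),ray(T,(xs.max(),225),.04),ray(T,(230,ys.max()),.04),ray(T,(230,ys.min()),.04))
E
```

```text
hsv bar [[18, 135, 155], [111, 24, 73], [18, 136, 154], [17, 141, 152], [17, 139, 154]]
309
[[211.     270.6667   3.    ]
 [216.     270.5      8.    ]
 [221.     270.5      8.    ]
 [230.     270.5      8.    ]
 [235.     270.5      8.    ]
 [245.     270.5      8.    ]
 [250.     270.5      8.    ]
 [255.     270.5      8.    ]
 [260.     270.5      8.    ]]
top end [0.423  0.1243 0.016 ]
[0.4309 0.2994 0.016 ]
[0.4249 0.1928 0.016 ]
side [0.4222 0.1193 0.016 ]
side [0.421  0.2634 0.016 ]
plate [[ 0.6533 -0.2484  0.05  ]
 [ 0.5156 -0.4417  0.05  ]
 [ 0.3721 -0.3429  0.05  ]
 [ 0.5083 -0.1467  0.05  ]] [ 0.5123 -0.2949  0.05  ]
[array([[ 0.5454, -0.2502,  0.096 ],
       [ 0.5333, -0.2754,  0.096 ],
       [ 0.4836, -0.2442,  0.096 ],
       [ 0.4987, -0.2191,  0.096 ]]), array([[ 0.4817, -0.3431,  0.096 ],
       [ 0.4667, -0.368 ,  0.096 ],
       [ 0.4206, -0.3376,  0.096 ],
       [ 0.434 , -0.3119,  0.096 ]])]
vees [array([ 0.5152, -0.2472,  0.096 ]), array([ 0.4508, -0.3402,  0.096 ])] 0.11310743879026691 -124.74106492907075 [ 0.483  -0.2937  0.096 ]
[442 200  24  14 155] [455.3355 205.2645] [ 0.5743 -0.3372  0.09  ]
[406 218  24  26 311] [417.6141 229.8714] [ 0.5171 -0.2467  0.09  ]
[447 244  24  27 322] [458.0124 256.5435] [ 0.4534 -0.3386  0.09  ]
tray front rim [[0.7046 0.0992 0.04  ]
 [0.3745 0.1021 0.04  ]]
blue 269 182 158 288 [0.5365 0.1057 0.04  ] [0.3826 0.2027 0.04  ] [0.7061 0.2021 0.04  ]
```

```bash
cat >>h.py <<'E'
from scipy.spatial.transform import Rotation as Ro, Slerp
def grasp_R(th,yaw=90,side=None):
    """tool x azimuth 'yaw', tilted th deg about tool y so that z leans toward x azimuth"""
    t=np.radians(th);a=np.radians(yaw);u=np.array([np.cos(a),np.sin(a),0]);k=np.array([0,0,1.])
    x=np.cos(t)*u+np.sin(t)*k; z=np.sin(t)*u-np.cos(t)*k
    return Ro.from_matrix(np.c_[x,np.cross(z,x),z])
def plan(p1,R1,n,bump=0):
    from cell import readout
    s=readout.sense();w=s["tcp_rot"];p=np.array(s["position"]);R=Ro.from_quat(np.r_[w[1:],w[0]]);p0=p.copy()
    print("t",s["time"],"pos",p.round(4),"q",s["qpos"].round(2),"F",s["contact_force"].round(1),"w",s["width"],"g",s["grasp_force"])
    sl=Slerp([0,1],Ro.concatenate([R,R1]));rows=[]
    for i in range(1,n+1):
        u=i/n;pt=p0+(np.asarray(p1)-p0)*u+[0,0,bump*np.sin(np.pi*u)];Rt=sl(u)
        d=R.inv().apply(pt-p).round(4);r=np.degrees((R.inv()*Rt).as_rotvec()).round(1)
        rows.append(" ".join(f"{v:g}" for v in np.r_[d,r]))
        p=p+R.apply(d);R=R*Ro.from_rotvec(np.radians(r))
    for i in range(0,n,8):print("; ".join(rows[i:i+8]))
E
python3 -c "
from h import *
plan([.4235,.085,.162],grasp_R(42),16,.06)"
```

```text
t 0.15 pos [ 0.1326 -0.559   0.1739] q [-1.55  0.16  1.6   0.    1.39 -0.21] F [-0.3 -0.4 -0.9] w 0.09158975826495185 g 0.0
0.027 -0.035 -0.0109 1.7 2.2 -4.6; 0.03 -0.033 -0.0084 1.8 2.2 -4.5; 0.0328 -0.0306 -0.0052 1.7 2.2 -4.6; 0.0352 -0.028 -0.0018 1.8 2.2 -4.5; 0.0369 -0.025 0.002 1.7 2.3 -4.6; 0.0383 -0.0216 0.006 1.8 2.2 -4.6; 0.0391 -0.0181 0.0103 1.7 2.2 -4.5; 0.0393 -0.0143 0.0144 1.8 2.2 -4.6
0.0388 -0.0103 0.0184 1.7 2.2 -4.6; 0.0378 -0.0064 0.0222 1.8 2.2 -4.5; 0.0364 -0.0024 0.0257 1.7 2.2 -4.6; 0.0345 0.0014 0.0288 1.8 2.2 -4.5; 0.0322 0.0052 0.0313 1.7 2.2 -4.6; 0.0298 0.0087 0.0334 1.8 2.3 -4.6; 0.027 0.0121 0.0349 1.7 2.2 -4.5; 0.0243 0.0153 0.0358 1.8 2.2 -4.6
```

Request:
drive_tool --increments "0.027 -0.035 -0.011 1.7 2.2 -4.6; 0.03 -0.033 -0.008 1.8 2.2 -4.5; 0.033 -0.031 -0.005 1.7 2.2 -4.6; 0.035 -0.028 -0.002 1.8 2.2 -4.5; 0.037 -0.025 0.002 1.7 2.3 -4.6; 0.038 -0.022 0.006 1.8 2.2 -4.6; 0.039 -0.018 0.01 1.7 2.2 -4.5; 0.039 -0.014 0.014 1.8 2.2 -4.6" --jaw 0.46

```text
time: 1.15
position: [0.2778, -0.2363, 0.2285]
tcp_rot: [-0.136, 0.888, 0.418, 0.136]
contact_force: [0.6, -0.3, 0.5]
width: 0.0421
grasp_force: 0.0
```

```bash
python3 -c "
from h import *
plan([.4235,.085,.162],grasp_R(42),8,.03)"
```

```text
t 1.15 pos [ 0.2778 -0.2363  0.2285] q [-1.29 -0.25  1.94  0.23  1.77 -0.59] F [ 0.6 -0.3  0.5] w 0.04213298575563973 g 0.0
0.0406 -0.0108 0.0137 1.7 2.2 -4.5; 0.0401 -0.007 0.0171 1.8 2.2 -4.6; 0.0383 -0.0028 0.0217 1.7 2.2 -4.5; 0.0355 0.0013 0.0268 1.8 2.2 -4.6; 0.0318 0.0053 0.0319 1.7 2.3 -4.5; 0.0275 0.0091 0.0364 1.8 2.2 -4.6; 0.0233 0.0126 0.0397 1.7 2.2 -4.5; 0.0195 0.0155 0.0414 1.8 2.2 -4.6
```

Request:
drive_tool --increments "0.041 -0.011 0.014 1.7 2.2 -4.5; 0.04 -0.007 0.017 1.8 2.2 -4.6; 0.038 -0.003 0.022 1.7 2.2 -4.5; 0.035 0.001 0.027 1.8 2.2 -4.6; 0.032 0.005 0.032 1.7 2.3 -4.5; 0.027 0.009 0.036 1.8 2.2 -4.6; 0.023 0.013 0.04 1.7 2.2 -4.5; 0.02 0.015 0.041 1.8 2.2 -4.6"

```text
time: 2.15
position: [0.4231, 0.0846, 0.1603]
tcp_rot: [-0.253, 0.66, 0.661, 0.253]
contact_force: [0.8, -0.5, 0.8]
width: 0.0422
grasp_force: 0.0
```

```bash
python3 - <<'E'
from h import *
from cell import vision
plan([.4235,.085,.162],grasp_R(42),4)
import pickle
d={n:vision.snapshot(n) for n in("wrist","side")};pickle.dump(d,open("v1.pkl","wb"))
cv2.imwrite("pics/p1.png",np.hstack([cv2.resize(d[n]["img"],(400,300)) for n in d]))
E
```

```text
t 2.15 pos [0.4231 0.0846 0.1603] q [-0.63 -0.05  2.04  0.57  1.63 -0.73] F [ 0.8 -0.5  0.8] w 0.042242250833614464 g 0.0
0.0003 0.0001 -0.0002 -0 0 0; 0.0004 0.0001 -0.0003 -0 0 0; 0.0003 0.0001 -0.0002 -0 0 0; 0.0004 0.0001 -0.0003 -0 0 0.1
```

View pics/p1.png

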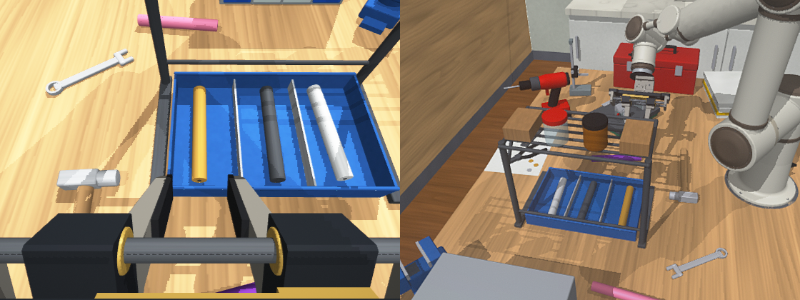

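The wrist view shows the brass bar in full (≈(280,122)–(280,257) at full size) with the lane free on both sides. The side view shows the gripper clear of the rack. I'll measure the bar from the wrist camera.

```bash
python3 - <<'E'
from h import *
import pickle
d=pickle.load(open("v1.pkl","rb"));W=d["wrist"]
h=cv2.cvtColor(W["img"],cv2.COLOR_BGR2HSV);m=cv2.inRange(h,(14,120,80),(28,255,255));m[:100]=0;m[275:]=0;m[:,:262]=0;m[:,:][:,300:]=0
ys,xs=np.nonzero(m);print(ys.min(),ys.max(),len(xs))
for y in range(ys.min(),ys.max()+1,12):
    q=xs[ys==y];print(y,q.min(),q.max(),ray(W,(q.mean()+.5*0,y),.016).round(4))
print(ray(W,(280,ys.min()),.02),ray(W,(280,ys.max()),.012))
bl=cv2.inRange(h,(100,150,30),(125,255,255))
r=bl[200];x=np.nonzero(r)[0];print("blue row200",x.min(),x.max(),ray(W,(x.min(),200),.04),ray(W,(x.min(),200),.004))
g=np.nonzero(r==0)[0];print([int(v) for v in g if 240<v<345])
E
```

```text
120 254 2486
120 276 282 [0.4226 0.3131 0.016 ]
132 271 287 [0.4226 0.2925 0.016 ]
144 271 287 [0.4226 0.2728 0.016 ]
156 270 287 [0.422  0.2538 0.016 ]
168 270 287 [0.4221 0.2356 0.016 ]
180 270 288 [0.4227 0.218  0.016 ]
192 270 288 [0.4227 0.201  0.016 ]
204 270 288 [0.4228 0.1847 0.016 ]
216 269 288 [0.4222 0.169  0.016 ]
228 269 288 [0.4223 0.1538 0.016 ]
240 269 288 [0.4223 0.1391 0.016 ]
252 269 288 [0.4221 0.1249 0.016 ]
[0.42391859 0.30954153 0.02      ] [0.42398255 0.12396517 0.012     ]
blue row200 238 533 [0.37733612 0.17712498 0.04      ] [0.37223939 0.19652309 0.004     ]
[269, 270, 271, 272, 273, 274, 275, 276, 277, 278, 279, 280, 281, 282, 283, 284, 285, 286, 287, 288, 289, 330, 331, 332, 333, 334, 335, 336]
```

```bash
python3 -c "
from h import *
plan([.4225,.2,.035],grasp_R(42),6)"
```

```text
t 2.25 pos [0.421  0.0868 0.1587] q [-0.62 -0.05  2.04  0.57  1.63 -0.73] F [-0.7 -0.8  0.8] w 0.042650279586532294 g 0.0
0.0001 0.0004 0.0279 -0.1 -0 -0; 0.0002 0.0004 0.028 -0 -0.1 -0; 0.0001 0.0004 0.0279 -0.1 0 -0; 0.0002 0.0004 0.028 -0.1 -0 -0; 0.0002 0.0003 0.0279 -0 -0.1 -0; 0.0002 0.0003 0.0279 -0.1 0 -0.1
```

Request:
drive_tool --increments "0 0 0.028 0 0 0; 0 0.001 0.028 0 0 0; 0 0 0.028 0 0 0; 0 0.001 0.028 0 0 0; 0 0 0.028 0 0 0; 0 0 0.028 0 0 0; 0 0 0 0 0 0"

```text
time: 3.12
position: [0.4231, 0.1961, 0.0354]
tcp_rot: [-0.255, 0.661, 0.66, 0.252]
contact_force: [-0.4, 0.2, 0.5]
width: 0.042
grasp_force: 0.0
```

```bash
python3 - <<'E'
from h import *
from cell import vision
plan([.4225,.219,.0135],grasp_R(42),4)
d=[vision.snapshot(n)["img"] for n in("wrist","side")]
cv2.imwrite("pics/p2.png",np.hstack([cv2.resize(d[0],(400,300)),cv2.resize(d[1][110:350,230:530],(375,300))]))
E
```

```text
t 3.125 pos [0.4231 0.1961 0.0354] q [-0.39  0.13  2.16  0.7   1.28 -0.75] F [-0.4  0.2  0.5] w 0.04204641184144145 g 0.0
0.0006 -0.0001 0.0079 -0 0 -0; 0.0006 -0.0001 0.0079 -0.1 0 -0.1; 0.0006 -0.0002 0.0079 -0 0 -0; 0.0005 -0.0001 0.0079 -0.1 0 -0.1
```

View pics/p2.png

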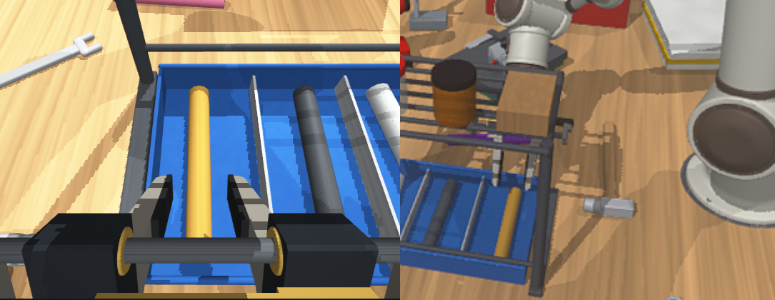

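The fingers straddle the brass bar with room on both sides (bar at wrist-view x≈200, fingers at 155 and 245). I'll do the final descent, then grip.

Request:
drive_tool --increments "0.001 0 0.008 0 0 0; 0.001 0 0.008 0 0 0; 0 0 0.008 0 0 0; 0 0 0.007 0 0 0; 0 0 0 0 0 0"

```text
time: 3.85
position: [0.4239, 0.2184, 0.0138]
tcp_rot: [-0.254, 0.661, 0.66, 0.253]
contact_force: [0.1, 0.3, 0.7]
width: 0.0425
grasp_force: 0.0
```

```bash
python3 -c "
from h import *
plan([.4225,.219,.0135],grasp_R(42),1)"
```

```text
t 3.85 pos [0.4239 0.2184 0.0138] q [-0.34  0.18  2.16  0.74  1.21 -0.76] F [0.1 0.3 0.7] w 0.04251234375197731 g 0.0
0.0002 -0.0014 0.0006 -0.1 0 -0.1
```

Request:
drive_tool --increments "0 -0.001 0 0 0 0; 0 0 0 0 0 0; 0 0 0 0 0 0; 0 0 0 0 0 0; 0 0 0 0 0 0; 0 0 0 0 0 0" --jaw 0.1

```text
time: 4.6
position: [0.4236, 0.2179, 0.0143]
tcp_rot: [-0.253, 0.661, 0.66, 0.253]
contact_force: [0.1, -0.0, -0.5]
width: 0.009
grasp_force: 0.0
```

```bash
python3 -c "
from h import *
plan([.4225,.205,.0635],grasp_R(42),5)"
```

```text
t 4.6 pos [0.4236 0.2179 0.0143] q [-0.34  0.17  2.16  0.74  1.21 -0.76] F [ 0.1 -0.  -0.5] w 0.009005046283140097 g 0.0
0.0047 -0.0002 -0.009 -0 0 -0; 0.0046 -0.0002 -0.0091 -0 0 -0; 0.0047 -0.0003 -0.009 -0 0 -0.1; 0.0046 -0.0002 -0.0091 -0 0 0; 0.0047 -0.0002 -0.009 -0 0 0
```

The jaws closed to 9 mm with no grip force, so they missed the bar. I need to look.

```bash
python3 - <<'E'
from h import *
from cell import vision
W=vision.snapshot("wrist");S=vision.snapshot("side")
print([proj(S,p).round(0).tolist() for p in([.4236,.2179,.0143],[.4225,.124,.016],[.4225,.305,.016])],[proj(W,p).round(0).tolist() for p in([.4236,.2179,.0143],[.4225,.124,.016],[.4225,.305,.016])])
cv2.imwrite("pics/p3.png",np.hstack([cv2.resize(W["img"],(400,300)),cv2.resize(S["img"][230:330,260:360],(400,400))[50:350]]))
E
```

```text
[[314.0, 293.0], [321.0, 263.0], [308.0, 323.0]] [[279.0, 237.0], [277.0, 399.0], [277.0, 131.0]]
```

View pics/p3.png

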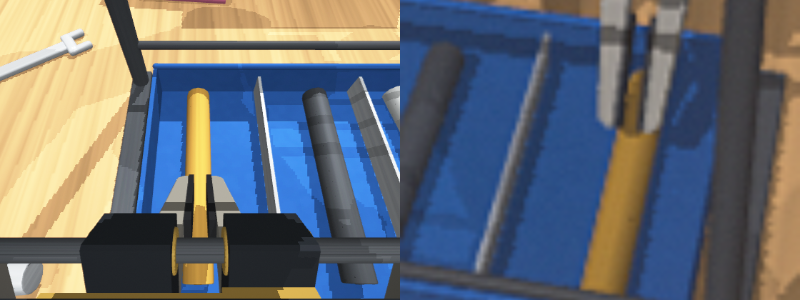

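```bash
python3 - <<'E'
from h import *
from cell import vision,readout
W=vision.snapshot("wrist");S=vision.snapshot("side")
s=readout.sense();w=s["tcp_rot"];p=s["position"];R=Ro.from_quat(np.r_[w[1:],w[0]])
for b in(0,.01,.02,.03,.04):
  print(b,[(proj(S,p+R.apply([dx,0.014,-b])).round(0).tolist(),proj(W,p+R.apply([dx,0.014,-b])).round(0).tolist()) for dx in(-.01,.01)])
cv2.imwrite("pics/p4.png",np.hstack([cv2.resize(W["img"][220:320,230:330],(400,400),interpolation=0),cv2.resize(S["img"][230:330,265:365],(400,400),interpolation=0)]))
E
```

```text
0 [([309.0, 292.0], [300.0, 251.0]), ([307.0, 292.0], [300.0, 222.0])]
0.01 [([309.0, 287.0], [301.0, 257.0]), ([308.0, 288.0], [301.0, 227.0])]
0.02 [([310.0, 283.0], [302.0, 263.0]), ([309.0, 283.0], [302.0, 232.0])]
0.03 [([310.0, 278.0], [303.0, 270.0]), ([309.0, 279.0], [303.0, 238.0])]
0.04 [([311.0, 274.0], [304.0, 278.0]), ([310.0, 274.0], [305.0, 245.0])]
```

View pics/p4.png

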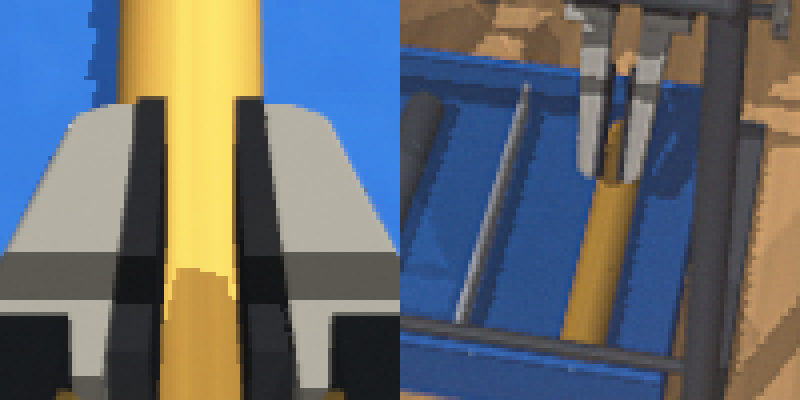

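Both zooms put the real fingertips about 39–40 mm short of the reported TCP, at side row 274.5 and wrist row 244. From now on I treat the true tip as TCP − 39 mm along z. I'll reopen and go deeper along the tool axis, watching the force.

Request:
drive_tool --increments "0 0 0 0 0 0; 0 0 0 0 0 0; 0 0 0 0 0 0; 0 0 0 0 0 0; 0 0 0 0 0 0" --jaw 0.46

```text
time: 5.42
position: [0.4236, 0.2179, 0.0143]
tcp_rot: [-0.253, 0.661, 0.66, 0.253]
contact_force: [-0.8, 0.9, 0.1]
width: 0.0425
grasp_force: 0.0
```

Request:
drive_tool --increments "0 0 0.01 0 0 0; 0 0 0.01 0 0 0; 0 0 0.008 0 0 0; 0 0 0 0 0 0; 0 0 0 0 0 0"

```text
time: 6.05
position: [0.4236, 0.2367, -0.0065]
tcp_rot: [-0.253, 0.661, 0.66, 0.253]
contact_force: [0.1, 0.4, 0.4]
width: 0.0424
grasp_force: 0.0
```

```bash
python3 - <<'E'
from h import *
from cell import vision,readout
plan([.4225,.245,-.0145],grasp_R(42),3)
W=vision.snapshot("wrist");S=vision.snapshot("side")
s=readout.sense();w=s["tcp_rot"];p=s["position"];R=Ro.from_quat(np.r_[w[1:],w[0]])
for b in(.03,.04,.05):
  print(b,[(proj(S,p+R.apply([dx,sy*.03,-b])).round(0).tolist(),proj(W,p+R.apply([dx,sy*0.03,-b])).round(0).tolist()) for dx,sy in((-.01,1),(.01,1),(.01,-1))])
cv2.imwrite("pics/p5.png",np.hstack([cv2.resize(W["img"][220:320,230:330],(400,400),interpolation=0),cv2.resize(S["img"][230:330,265:365],(400,400),interpolation=0)]))
E
```

```text
t 6.05 pos [ 0.4236  0.2367 -0.0065] q [-0.3   0.23  2.16  0.77  1.15 -0.77] F [0.1 0.4 0.4] w 0.04237442437628742 g 0.0
0.0003 -0.0004 0.0038 -0 0 -0; 0.0003 -0.0003 0.0039 -0 0 -0.1; 0.0003 -0.0004 0.0038 -0 0 0
0.03 [([301.0, 290.0], [330.0, 271.0]), ([300.0, 290.0], [332.0, 238.0]), ([327.0, 294.0], [226.0, 238.0])]
0.04 [([302.0, 285.0], [333.0, 278.0]), ([301.0, 286.0], [335.0, 245.0]), ([328.0, 290.0], [224.0, 245.0])]
0.05 [([303.0, 281.0], [336.0, 287.0]), ([301.0, 281.0], [338.0, 252.0]), ([329.0, 285.0], [220.0, 252.0])]
```

View pics/p5.png

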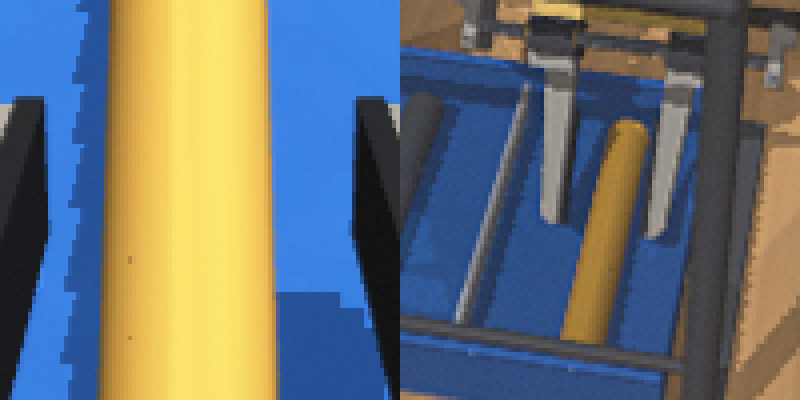

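The tips now sit on both sides of the bar, with side-view tip rows 285.5 and 289.5 matching a 40 mm offset. I'll finish the descent and grip.

Request:
drive_tool --increments "0 -0.001 0.005 0 0 0; 0 0 0.004 0 0 0; 0 0 0.003 0 0 0; 0 0 0 0 0 0; 0 0 0 0 0 0"

```text
time: 6.78
position: [0.4226, 0.2447, -0.0154]
tcp_rot: [-0.253, 0.661, 0.66, 0.253]
contact_force: [-0.4, -0.9, -0.6]
width: 0.0422
grasp_force: 0.0
```

Request:
drive_tool --increments "0 0 0 0 0 0; 0 0 0 0 0 0; 0 0 0 0 0 0; 0 0 0 0 0 0; 0 0 0 0 0 0" --jaw 0.1

```text
time: 7.4
position: [0.4224, 0.2446, -0.0154]
tcp_rot: [-0.254, 0.661, 0.66, 0.253]
contact_force: [-2.3, -2.0, 3.4]
width: 0.0227
grasp_force: 30.0
```

```bash
python3 -c "
from h import *
from cell import readout
p=readout.sense()['position']
plan(p+[0,-.014,.05],grasp_R(42),5)"
```

```text
t 7.4 pos [ 0.4224  0.2446 -0.0154] q [-0.28  0.25  2.16  0.79  1.13 -0.78] F [-2.3 -2.   3.4] w 0.022742130051011146 g 30.004372894763947
0.0046 -0 -0.0093 -0 0 -0; 0.0046 -0 -0.0093 -0 0 -0; 0.0046 -0 -0.0093 -0 0 -0.1; 0.0046 -0 -0.0093 -0 0 0; 0.0046 -0 -0.0093 -0 0 0
```

Width reads 22.7 mm for a 24 mm bar, so the pads probably grip above the axis. There's about 3.5 mm of floor clearance, so I'll re-grip a little deeper.

Request:
drive_tool --increments "0 0 0 0 0 0; 0 0 0 0 0 0; 0 0 0.002 0 0 0; 0 0 0.001 0 0 0; 0 0 0 0 0 0; 0 0 0 0 0 0" --jaw 0.4

```text
time: 8.15
position: [0.4225, 0.2467, -0.0177]
tcp_rot: [-0.253, 0.661, 0.66, 0.253]
contact_force: [0.2, 0.8, 1.1]
width: 0.0367
grasp_force: 0.0
```

Request:
drive_tool --increments "0 0 0 0 0 0; 0 0 0 0 0 0; 0 0 0 0 0 0; 0 0 0 0 0 0; 0 0 0 0 0 0" --jaw 0.1

```text
time: 8.78
position: [0.4224, 0.2467, -0.0176]
tcp_rot: [-0.254, 0.661, 0.66, 0.253]
contact_force: [-1.0, -0.8, 1.5]
width: 0.0229
grasp_force: 30.0
```

Request:
drive_tool --increments "0.005 0 -0.006 0 0 0; 0.005 0 -0.008 0 0 0; 0 0 0 0 0 0; 0 0 0 0 0 0"

```text
time: 9.28
position: [0.4225, 0.2446, -0.0007]
tcp_rot: [-0.253, 0.661, 0.66, 0.253]
contact_force: [-0.9, 0.0, -6.8]
width: 0.0232
grasp_force: 30.0
```

The bar is lifted, with the full weight of about 7 N on the wrist. I'll continue up and out.

Request:
drive_tool --increments "0.003 0 -0.008 0 0 0; 0.003 0 -0.008 0 0 0; 0.004 0 -0.008 0 0 0; 0.003 0 -0.008 0 0 0; 0 0 0 0 0 0"

```text
time: 9.9
position: [0.4234, 0.2326, 0.0326]
tcp_rot: [-0.253, 0.661, 0.66, 0.253]
contact_force: [-0.3, 1.0, -7.1]
width: 0.0232
grasp_force: 30.0
```

```bash
python3 - <<'E'
from h import *
from cell import vision,readout
p=readout.sense()['position']
plan(p+[0,-.14,.06],grasp_R(42),6)
W=vision.snapshot("wrist");S=vision.snapshot("side");T=vision.snapshot("top")
cv2.imwrite("pics/p6.png",np.vstack([np.hstack([cv2.resize(W["img"],(400,300)),cv2.resize(S["img"][200:350,230:430],(400,300))]),np.hstack([cv2.resize(T["img"][200:350,120:320],(400,300)),cv2.resize(S["img"],(400,300))])]))
E
```

```text
t 9.9 pos [0.4234 0.2326 0.0326] q [-0.31  0.12  2.17  0.74  1.22 -0.71] F [-0.3  1.  -7.1] w 0.023166523636345842 g 29.99351531267166
-0.0107 0 -0.023 0 0 -0; -0.0107 0.0001 -0.0231 0 0 -0; -0.0106 0 -0.023 0 0 -0; -0.0107 0.0001 -0.023 0.1 0 -0; -0.0107 -0 -0.0231 -0 0.1 -0; -0.0106 -0 -0.023 -0 -0 -0
```

View pics/p6.png

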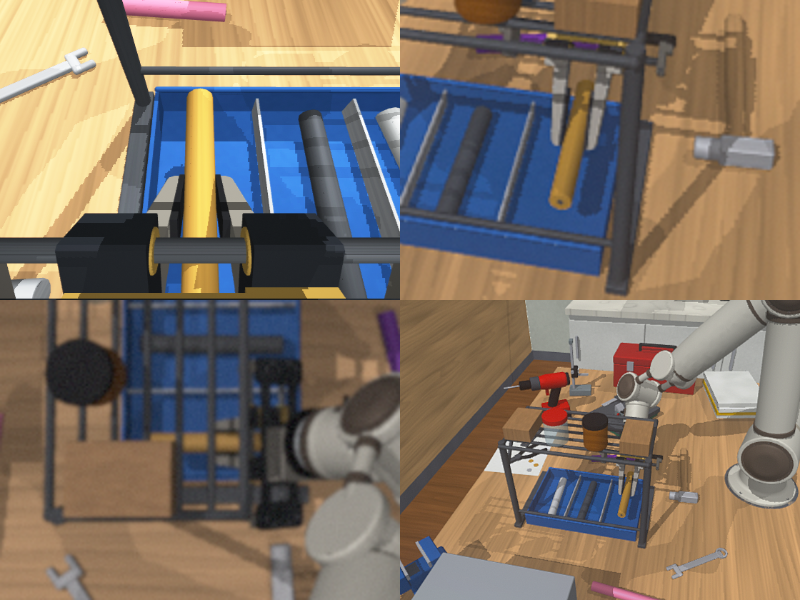

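The bar is held, roughly level, above the tray walls, with its far end at side px (311,300) and wrist px (280,129). The other bars are still in their lanes. I'll triangulate the far end to get the bar's pitch.

```bash
python3 - <<'E'
from h import *
from cell import vision
W=vision.snapshot("wrist");S=vision.snapshot("side")
for s,n,roi in((W,"w",(250,320,100,215)),(S,"s",(295,335,225,310))):
    h=cv2.cvtColor(s["img"],cv2.COLOR_BGR2HSV);m=cv2.inRange(h,(10,110,60),(28,255,255));M=np.zeros_like(m);a,b,c,d=roi;M[c:d,a:b]=m[c:d,a:b]
    ys,xs=np.nonzero(M);print(n,[(y,int(xs[ys==y].min()),int(xs[ys==y].max())) for y in range(ys.min(),ys.max()+1,4)],ys.max())
for y in(.275,.285,.295):
  for z in(.056,.066,.076):print(y,z,proj(S,[.4234,y,z]).round(1),proj(W,[.4234,y,z]).round(1))
E
```

```text
w [(124, 278, 282), (128, 266, 293), (132, 263, 296), (136, 262, 297), (140, 262, 297), (144, 261, 297), (148, 261, 297), (152, 261, 297), (156, 261, 298), (160, 261, 298), (164, 261, 298), (168, 261, 298), (172, 261, 298), (176, 261, 298), (180, 261, 298), (184, 260, 298), (188, 260, 299), (192, 260, 299), (196, 260, 299), (200, 260, 299), (204, 260, 299), (208, 260, 299), (212, 260, 299)] 214
s [(228, 295, 298), (232, 295, 327), (236, 295, 327), (240, 295, 326), (244, 295, 326), (248, 318, 334), (252, 317, 324), (256, 316, 323), (260, 315, 323), (264, 314, 322), (268, 312, 322), (272, 311, 321), (276, 311, 320), (280, 310, 319), (284, 309, 319), (288, 308, 318), (292, 307, 317), (296, 306, 316), (300, 305, 315), (304, 309, 313)] 304
0.275 0.056 [310.3 298.9] [280.3 163.2]
0.275 0.066 [310.3 295.5] [280.4 154.1]
0.275 0.076 [310.4 292.1] [280.4 144.2]
0.285 0.056 [309.4 302.4] [280.3 150.8]
0.285 0.066 [309.5 299.1] [280.3 141.3]
0.285 0.076 [309.6 295.7] [280.3 131. ]
0.295 0.056 [308.6 306.1] [280.3 138.8]
0.295 0.066 [308.7 302.7] [280.3 129. ]
0.295 0.076 [308.7 299.3] [280.3 118.5]
```

The bar is level and centred at Y=0.199, z=0.066, so in the tool frame it sits at (−2.6, 0, −47.3) mm. I'll pull out of the rack and then go to above the vees.

Request:
drive_tool --increments "-0.011 0 -0.023 0 0 0; -0.011 0 -0.023 0 0 0; -0.011 0 -0.023 0 0 0; -0.011 0 -0.023 0 0 0; -0.011 0 -0.023 0 0 0; -0.011 0 -0.023 0 0 0; 0 0 0 0 0 0"

```text
time: 11.02
position: [0.4237, 0.0901, 0.0908]
tcp_rot: [-0.252, 0.661, 0.659, 0.253]
contact_force: [-0.3, 0.0, -6.7]
width: 0.023
grasp_force: 30.0
```

```bash
cat >>h.py <<'E'
O=np.array([-.0026,0,-.0473])
def place(c,n,yaw=55.2,bump=0,tilt=42): R=grasp_R(tilt,yaw); plan(np.asarray(c)-R.apply(O),R,n,bump)
E
python3 -c "
from h import *
place([.484,-.2932,.17],16,bump=.04)"
```

```text
t 11.025 pos [0.4237 0.0901 0.0908] q [-0.61  0.06  2.09  0.58  1.49 -0.81] F [-0.3  0.  -6.7] w 0.02298262758683166 g 29.993804097175598
-0.0094 0.005 -0.0228 -1.4 0 1.6; -0.0095 0.0059 -0.0224 -1.5 0 1.6; -0.0097 0.0067 -0.0218 -1.4 0 1.6; -0.01 0.0075 -0.021 -1.5 0 1.6; -0.0106 0.0084 -0.02 -1.4 0 1.7; -0.0112 0.0091 -0.0188 -1.5 0 1.6; -0.0118 0.0099 -0.0175 -1.4 0 1.6; -0.0125 0.0107 -0.0161 -1.4 0.1 1.6
-0.0133 0.0114 -0.0148 -1.5 -0 1.6; -0.0139 0.0122 -0.0133 -1.4 -0 1.6; -0.0146 0.0128 -0.012 -1.5 -0 1.6; -0.015 0.0136 -0.0106 -1.4 -0 1.6; -0.0153 0.0142 -0.0095 -1.5 -0 1.6; -0.0156 0.0149 -0.0085 -1.4 -0 1.6; -0.0154 0.0156 -0.0077 -1.5 -0 1.6; -0.0153 0.0162 -0.0071 -1.4 -0 1.7
```

Request:
drive_tool --increments "-0.009 0.005 -0.023 -1.4 0 1.6; -0.01 0.006 -0.022 -1.5 0 1.6; -0.01 0.007 -0.022 -1.4 0 1.6; -0.01 0.008 -0.021 -1.5 0 1.6; -0.011 0.008 -0.02 -1.4 0 1.7; -0.011 0.009 -0.019 -1.5 0 1.6; -0.012 0.01 -0.018 -1.4 0 1.6; -0.012 0.011 -0.016 -1.4 0 1.6"

```text
time: 12.02
position: [0.4638, -0.088, 0.1533]
tcp_rot: [-0.213, 0.753, 0.552, 0.288]
contact_force: [-0.1, 1.1, -6.6]
width: 0.0231
grasp_force: 30.0
```

Request:
drive_tool --increments "-0.013 0.011 -0.015 -1.5 0 1.6; -0.014 0.012 -0.013 -1.4 0 1.6; -0.015 0.013 -0.012 -1.5 0 1.6; -0.015 0.014 -0.011 -1.4 0 1.6; -0.015 0.014 -0.01 -1.5 0 1.6; -0.016 0.015 -0.008 -1.4 0 1.6; -0.015 0.016 -0.008 -1.5 0 1.6; -0.015 0.016 -0.007 -1.4 0 1.7"

```text
time: 13.02
position: [0.504, -0.2663, 0.1363]
tcp_rot: [-0.167, 0.828, 0.432, 0.317]
contact_force: [-0.1, 0.8, -6.7]
width: 0.0231
grasp_force: 30.0
```

Request:
drive_tool --increments "0 0 0 0 0 0; 0 0 0 0 0 0"

```text
time: 13.28
position: [0.5036, -0.2645, 0.1367]
tcp_rot: [-0.167, 0.827, 0.433, 0.316]
contact_force: [-0.4, 0.1, -6.5]
width: 0.0234
grasp_force: 30.0
```

```bash
python3 - <<'E'
from h import *
from cell import vision
import pickle
place([.484,-.2932,.17],2)
d={n:vision.snapshot(n) for n in("wrist","side","top")};pickle.dump(d,open("v2.pkl","wb"))
T=d["top"]["img"];S=d["side"]["img"];W=d["wrist"]["img"]
cv2.imwrite("pics/p7.png",np.vstack([np.hstack([cv2.resize(W,(400,300)),cv2.resize(T[150:300,350:550],(400,300))]),np.hstack([cv2.resize(S[100:200,250:383],(400,300)),np.zeros((300,400,3),np.uint8)])]))
for n in d:
    h=cv2.cvtColor(d[n]["img"],cv2.COLOR_BGR2HSV);m=cv2.inRange(h,(12,120,70),(28,255,255))
    k,l,st,ce=cv2.connectedComponentsWithStats(m)
    for i in range(1,k):
        if st[i,4]>80:
            r=cv2.minAreaRect(np.argwhere(l==i)[:,::-1].astype(np.float32));print(n,st[i],cv2.boxPoints(r).round(1).tolist())
    for e in(-.09,.09):print(n,"pred end",e,proj(d[n],np.array([.484,-.2932,.17])+e*np.array([.571,.821,0])).round(1))
E
```

```text
t 13.275 pos [ 0.5036 -0.2645  0.1367] q [-1.11  0.33  1.66  0.63  1.56 -0.64] F [-0.4  0.1 -6.5] w 0.02336918126731033 g 29.996142089366913
-0.0005 0.0001 -0.0004 -0.1 0 -0; -0.0005 0.0002 -0.0003 -0.1 0.1 -0
wrist [271   0  26   9 128] [[271.0, 0.0], [296.0, 0.0], [296.0, 8.0], [271.0, 8.0]]
wrist [  254     0   306   332 30685] [[254.0, 0.0], [559.0, 0.0], [559.0, 331.0], [254.0, 331.0]]
wrist [    0    26   361   307 62002] [[0.0, 332.0], [0.0, 26.0], [360.0, 26.0], [360.0, 332.0]]
wrist [ 329   62  114  118 1379] [[323.3999938964844, 69.0], [337.6000061035156, 53.900001525878906], [455.3999938964844, 164.8000030517578], [441.1000061035156, 179.89999389648438]]
wrist [316 108  73  73 236] [[309.0, 115.0], [317.5, 106.5], [389.5, 178.5], [381.0, 187.0]]
wrist [208 317  15  68 546] [[206.39999389648438, 383.79998779296875], [209.8000030517578, 316.6000061035156], [222.6999969482422, 317.29998779296875], [219.3000030517578, 384.5]]
wrist [337 317  15  68 423] [[335.6000061035156, 317.79998779296875], [347.8999938964844, 316.5], [354.70001220703125, 383.3999938964844], [342.5, 384.70
[... 2594 characters left out ...]
 pred end 0.09 [301.2 129.8]
top [    0     0   560   118 32890] [[0.0, 117.0], [0.0, 0.0], [559.0, 0.0], [559.0, 117.0]]
top [411 215  64  41 586] [[409.3999938964844, 222.39999389648438], [414.79998779296875, 213.6999969482422], [475.3999938964844, 251.8000030517578], [469.8999938964844, 260.5]]
top [  0 254  19  25 314] [[-0.0, 254.0], [18.0, 254.0], [18.0, 278.0], [0.0, 278.0]]
top [  0 331  17  62 460] [[-0.699999988079071, 391.8999938964844], [2.0999999046325684, 330.3999938964844], [16.5, 331.0], [13.699999809265137, 392.6000061035156]]
top [  0 397  14  23 233] [[-0.0, 397.0], [13.0, 397.0], [13.0, 419.0], [0.0, 419.0]]
top pred end -0.09 [483.8 265.5]
top pred end 0.09 [414.  219.3]
```

View pics/p7.png

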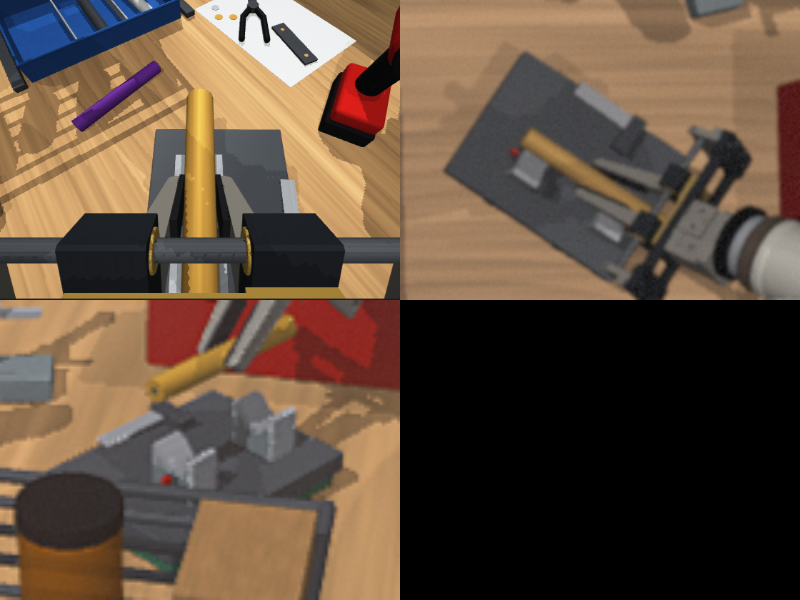

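The wrist view shows the bar centred over the vees: the far block's light edges appear at about x=175 and 222 in the half-size view, either side of the bar. The side and top views show the bar above the blocks and clear of the square. I'll check the lateral fit numerically.

```bash
python3 - <<'E'
from h import *
import pickle
d=pickle.load(open("v2.pkl","rb"));W=d["wrist"];n=np.array([.821,-.571,0]);u=np.array([.571,.821,0]);c=np.array([.484,-.2932,0])
h=cv2.cvtColor(W["img"],cv2.COLOR_BGR2HSV)
for y in range(216,252,6):
    g=[x for x in range(225,335) if h[y,x,2]>140 and h[y,x,1]<60]
    if not g: print(y,"none");continue
    a,b=min(g),max(g)
    k=[(ray(W,(x,y),.096)-c) for x in(a,b)];print(y,a,b,[((v@n*1e3).round(1),(v@u*1e3).round(1)) for v in k])
E
python3 -c "
from h import *
place([.484,-.2932,.118],4)"
```

```text
216 303 309 [(np.float64(18.8), np.float64(69.6)), (np.float64(23.7), np.float64(69.6))]
222 246 310 [(np.float64(-27.7), np.float64(64.2)), (np.float64(24.3), np.float64(64.2))]
228 245 310 [(np.float64(-28.2), np.float64(58.9)), (np.float64(24.1), np.float64(58.9))]
234 245 311 [(np.float64(-28.0), np.float64(53.7)), (np.float64(24.7), np.float64(53.7))]
240 245 311 [(np.float64(-27.7), np.float64(48.5)), (np.float64(24.5), np.float64(48.6))]
246 none
t 13.425 pos [ 0.5037 -0.2643  0.1369] q [-1.11  0.33  1.66  0.63  1.56 -0.64] F [-0.1  0.  -5.8] w 0.023581527709825877 g 29.99618411064148
-0.009 0.0001 0.0095 -0 0 0; -0.009 0.0001 0.0095 -0.1 0 0; -0.009 0.0001 0.0095 -0 0.1 0; -0.009 0.0001 0.0094 -0.1 -0 0
```

Request:
drive_tool --increments "-0.009 -0.001 0.0095 0 0 0; -0.009 0 0.0095 0 0 0; -0.009 0 0.0095 0 0 0; -0.009 0 0.0095 0 0 0; 0 0 0 0 0 0; 0 0 0 0 0 0"

```text
time: 14.18
position: [0.5022, -0.2656, 0.0847]
tcp_rot: [-0.167, 0.827, 0.433, 0.316]
contact_force: [-0.0, -0.7, -5.8]
width: 0.0232
grasp_force: 30.0
```

```bash
python3 -c "
from h import *
place([.4834,-.2928,.098],5)"
```

```text
t 14.175 pos [ 0.5022 -0.2656  0.0847] q [-1.11  0.4   1.69  0.63  1.48 -0.7 ] F [-0.  -0.7 -5.8] w 0.023210688137509608 g 29.995338320732117
-0.0026 0 0.0031 -0 0 0; -0.0026 0 0.003 -0.1 0 0; -0.0026 0.0001 0.0031 0 0.1 0; -0.0026 -0 0.0031 -0 -0 0; -0.0026 0 0.003 -0 -0 0
```

Request:
drive_tool --increments "-0.0026 0 0.003 0 0 0; -0.0026 0 0.003 0 0 0; -0.0026 0 0.003 0 0 0; -0.0026 0 0.003 0 0 0; -0.0026 0 0.003 0 0 0; 0 0 0 0 0 0; 0 0 0 0 0 0"

```text
time: 15.05
position: [0.5022, -0.2652, 0.0647]
tcp_rot: [-0.167, 0.827, 0.433, 0.316]
contact_force: [-1.0, -0.9, -6.4]
width: 0.0231
grasp_force: 30.0
```

Request:
drive_tool --increments "-0.0013 0 0.0015 0 0 0; 0 0 0 0 0 0; 0 0 0 0 0 0"

```text
time: 15.42
position: [0.5022, -0.2651, 0.0626]
tcp_rot: [-0.167, 0.827, 0.433, 0.316]
contact_force: [0.2, -1.0, -6.0]
width: 0.0232
grasp_force: 30.0
```

Request:
drive_tool --increments "-0.0007 0 0.0007 0 0 0; 0 0 0 0 0 0; 0 0 0 0 0 0"

```text
time: 15.8
position: [0.5021, -0.2651, 0.0616]
tcp_rot: [-0.167, 0.827, 0.433, 0.316]
contact_force: [0.4, -0.4, -6.1]
width: 0.0232
grasp_force: 30.0
```

Request:
drive_tool --increments "-0.0007 0 0.0007 0 0 0; 0 0 0 0 0 0; 0 0 0 0 0 0"

```text
time: 16.18
position: [0.5021, -0.2652, 0.061]
tcp_rot: [-0.167, 0.827, 0.433, 0.317]
contact_force: [-2.3, -0.0, -2.0]
width: 0.0234
grasp_force: 30.0
```

Contact is starting, with the weight shifting to the vees and a slight push toward −y. I'll ease it in.

Request:
drive_tool --increments "-0.0004 -0.0006 0.0004 0 0 0; 0 0 0 0 0 0; 0 0 0 0 0 0"

```text
time: 16.55
position: [0.5018, -0.2649, 0.0606]
tcp_rot: [-0.167, 0.827, 0.433, 0.317]
contact_force: [-1.9, 0.4, 3.5]
width: 0.0229
grasp_force: 30.0
```

Request:
drive_tool --increments "-0.0005 -0.0003 0.0005 0 0 0; 0 0 0 0 0 0; 0 0 0 0 0 0"

```text
time: 16.92
position: [0.5017, -0.2648, 0.0604]
tcp_rot: [-0.167, 0.827, 0.433, 0.317]
contact_force: [-1.9, 1.3, 6.0]
width: 0.0231
grasp_force: 30.0
```

```bash
python3 -c "
from cell import readout
s=readout.sense();print(s['contact_force'],s['wrist_torque'],s['position'])"
```

```text
[-1.88559822  1.28518002  5.96296702] [0.29293091 0.00343183 0.22734124] [ 0.50173619 -0.26482689  0.06044106]
```

The bar is seated: axis z ≈ 0.094, with the vees carrying its weight plus about 6 N. I'll release gently and retreat along the tool axis.

Request:
drive_tool --increments "0 0 0 0 0 0; 0 0 0 0 0 0; 0 0 0 0 0 0; 0 0 0 0 0 0; 0 0 0 0 0 0" --jaw 0.45

```text
time: 17.55
position: [0.5013, -0.2647, 0.0593]
tcp_rot: [-0.167, 0.827, 0.433, 0.316]
contact_force: [-1.2, -0.1, -0.6]
width: 0.0409
grasp_force: 0.0
```

Request:
drive_tool --increments "0 0 -0.008 0 0 0; 0 0 -0.015 0 0 0; 0 0 -0.025 0 0 0; 0 0 -0.03 0 0 0; 0 0 -0.03 0 0 0; 0 0 -0.03 0 0 0; 0 0 -0.03 0 0 0; 0 0 0 0 0 0"

```text
time: 18.55
position: [0.4374, -0.3599, 0.1865]
tcp_rot: [-0.164, 0.828, 0.433, 0.316]
contact_force: [0.6, 0.6, -0.1]
width: 0.0411
grasp_force: 0.0
```

```bash
python3 - <<'E'
from h import *
from cell import vision
u=np.array([.571,.821,0]);c=np.array([.4832,-.2927,.094])
for n,roi in(("top",(395,490,205,275)),("side",(290,370,125,185)),("wrist",(150,420,0,330))):
    s=vision.snapshot(n);h=cv2.cvtColor(s["img"],cv2.COLOR_BGR2HSV);m=cv2.inRange(h,(12,120,60),(28,255,255));a,b,e,f=roi;M=m*0;M[e:f,a:b]=m[e:f,a:b]
    k,l,st,ce=cv2.connectedComponentsWithStats(M)
    print(n,"pred",[proj(s,c+q*u).round(1).tolist() for q in(-.09,.09)])
    for i in range(1,k):
        if st[i,4]>150:
            r=cv2.minAreaRect(np.argwhere(l==i)[:,::-1].astype(np.float32));B=cv2.boxPoints(r)
            L=[np.linalg.norm(B[j]-B[(j+1)%4]) for j in(0,1)];j=0 if L[0]<L[1] else 1
            ends=[(B[j]+B[(j+1)%4])/2,(B[(j+2)%4]+B[(j+3)%4])/2];E=[ray(s,e,.094).round(4) for e in ends];print(st[i,4],[e.round(1).tolist() for e in ends],E,np.linalg.norm(E[0]-E[1]).round(3),((E[0]+E[1])/2-c).round(4))
E
```

```text
top pred [[471.1, 265.7], [405.9, 222.5]]
680 [[404.6000061035156, 221.60000610351562], [470.5, 265.20001220703125]] [array([ 0.5367, -0.2159,  0.094 ]), array([ 0.4331, -0.3654,  0.094 ])] 0.182 [0.0017 0.002  0.    ]
side pred [[344.4, 131.8], [301.3, 154.1]]
439 [[344.3999938964844, 125.5], [297.70001220703125, 151.6999969482422]] [array([ 0.4363, -0.4053,  0.094 ]), array([ 0.5466, -0.2291,  0.094 ])] 0.208 [ 0.0082 -0.0245  0.    ]
655 [[312.0, 175.5], [354.0, 175.5]] [array([ 0.4873, -0.1188,  0.094 ]), array([ 0.3795, -0.1395,  0.094 ])] 0.11 [-0.0498  0.1636  0.    ]
wrist pred [[280.6, 286.4], [280.6, 127.6]]
7309 [[276.6000061035156, 55.20000076293945], [130.3000030517578, 118.4000015258789]] [array([ 0.5981, -0.1185,  0.094 ]), array([ 0.4007, -0.109 ,  0.094 ])] 0.198 [0.0162 0.179  0.    ]
3871 [[280.0, 120.0], [280.0, 287.0]] [array([ 0.5404, -0.2093,  0.094 ]), array([ 0.4311, -0.3667,  0.094 ])] 0.192 [0.0025 0.0047 0.    ]
162 [[187.0, 323.0], [171.0, 323.0]] [array([ 0.3486, -0.3469,  0.094 ]), array([ 0.3374, -0.3391,  0.094 ])] 0.014 [-0.1402 -0.0503  0.    ]
167 [[388.0, 323.0], [372.0, 323.0]] [array([ 0.4889, -0.4442,  0.094 ]), array([ 0.4778, -0.4365,  0.094 ])] 0.014 [ 1.000e-04 -1.476e-01  0.000e+00]
1102 [[231.0, 323.5], [328.0, 323.5]] [array([ 0.3792, -0.3686,  0.094 ]), array([ 0.4468, -0.4155,  0.094 ])] 0.082 [-0.0702 -0.0993  0.    ]
```

```bash
python3 - <<'E'
from h import *
from cell import vision,order,readout
T=vision.snapshot("top");h=cv2.cvtColor(T["img"],cv2.COLOR_BGR2HSV)
g=cv2.inRange(h,(0,0,110),(180,60,255));g[:195]=0;g[222:]=0;g[:,:435]=0;g[:,470:]=0
n,l,st,ce=cv2.connectedComponentsWithStats(g);print([(st[i].tolist(),ce[i].round(1).tolist()) for i in range(1,n) if st[i,4]>40],readout.sense()["dq"].round(3))
if any(st[i,4]>100 and np.hypot(*(ce[i]-[455.3,205.3]))<1.5 for i in range(1,n)): print(order.job_done())
E
```

```text
[([437, 195, 29, 19, 225], [452.2, 202.8])] [0.004 0.005 0.001 0.    0.002 0.   ]
```

The crop differs from before, so I'll compare against the first picture with the same crop.

```bash
python3 - <<'E'
from h import *
from cell import vision,order
import pickle
def c(im):
    g=cv2.inRange(cv2.cvtColor(im,cv2.COLOR_BGR2HSV),(0,0,110),(180,60,255))[185:222,430:475]
    n,l,st,ce=cv2.connectedComponentsWithStats(g);i=1+st[1:,4].argmax();return st[i],ce[i].round(2)
a=c(pickle.load(open("v0.pkl","rb"))["top"]["img"]);b=c(vision.snapshot("top")["img"]);print(a,b)
if np.hypot(*(a[1]-b[1]))<.6:print(order.job_done())
E
```

```text
(array([  7,   6,  29,  23, 243], dtype=int32), array([21.14, 16.88])) (array([  7,   6,  29,  23, 245], dtype=int32), array([21.2 , 16.84]))
the job is handed in; nothing more can be done
None
```

The job is handed in: the brass bar lies in both vees, within about 3 mm of centre by the top camera, lowered in the grip and released at about 17.5 s. The try square has not moved, I felt no contact with the rack, and the other two bars were in their lanes when last seen, after the brass bar was lifted clear.

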